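# Mount a fallen doming stake in the sliding-jaw stake holder

### The arm

A 6-joint arm with a two-finger parallel gripper is mounted at the origin on a cart in front of the work surface, level with it; the furniture and walls round the work are solid. World frame = base frame: x ahead of the robot, y to its left, z up, the work surface at z = 0. Lengths are in m, angles in rad, forces in N, time in s.
With the tool pointing down it reaches from about 0.35 to 0.975 m from the base axis. Payload 7.1 kg.
Tool frame: the origin (TCP) lies where the fingers leave the gripper's body, on its centre line; the fingertips stand 80 mm ahead of it and the grasp point (between the pads) lies robot.pinch_z ahead of it (robot.pinch_z is the distance from the TCP to the grasp point, in m); z points along the fingers, y is the line along which they close (so a half turn about z gives the same grasp; the last joint's range is limited). The gripper opens to 88 mm and grips with 3 to 60 N. Pads are 20 mm wide; open, the fingers measure 115 mm over their backs; the gripper's body (75 mm by 178 mm) begins 61 mm behind the grasp point.
Start: joints at [1.092, 0.423, 1.63, -0, 1.089, -0.019], TCP at [0.277, 0.56, 0.303] pointing down, gripper open.
Joint ranges: [-3, 3], [-0.9, 2.11], [0.09, 2.58], [-1.31, 4.45], [0.11, 2.69], [-2.54, 2.54]. Speed limits (rad/s): [2.39, 2.39, 3.01, 3.14, 3.14, 3.14].

### API

Orientations are given as a unit quaternion [w, x, y, z].
In Python, from workcell import robot gives the robot as it stands. The module is installed in compiled form; this text tells all that it offers.
- The arm moves only by the shell command python3 -m pendant 'ROWS' [OPENING] [FORCE]. ROWS is text: rows parted by semicolons, each of 4 numbers parted by spaces: the shift along the tool's x, y, z in m, then the turn about the tool's z in rad. In form: dx dy dz twist; .... A call has 1 to 20 rows; each row is the pose to reach, as a shift and turn from the pose commanded when the call began, along the tool's axes at that moment; what a row does not reach only later rows make up. A row lasts 1/10 s, in which the tool goes at most 50 mm and 8.59 degrees, less where a joint would pass 70% of its speed; a pose out of reach is approached as far as the arm can. A call with a gripper value outside its range is refused whole. OPENING is the closure, from -1 (fully open) to 1 (shut), set as the call begins (- or left out, the last holds). The fingers move at their own pace and stop on an object; FORCE is the grip in N (left out, the last holds). Time passes only in rows, so rows that repeat a pose let the fingers close. It gives the time, the measured TCP pose, the force, the opening and the grip force at its end, in the units of the state.
- robot.sense(): the state, without advancing time (a new reading comes with each control period).
- robot.get_image(name): name is "scene" or "top" or "wrist"; returns the picture (384x512x3 uint8, blue, green, red); there is no depth.
- robot.calibration(name): a dict with "K" (3x3 intrinsics, pixels), "D" ([k1, k2, p1, p2, k3] as OpenCV has them; the pictures are not rectified), "camera_from_world" (4x4, takes a point from world to camera coordinates); the wrist camera has in their place "tool_from_camera" (4x4, takes a point from camera to tool coordinates, whose origin is the TCP and whose axes are the flange's). Camera axes: x right, y down, z forward; pixel columns grow to the right and rows downward; lengths in m; the calibration is good to about 2 mm. A picture is of the moment at which its call begins: read the wrist's pose just before it. calibration takes no time and is no camera call.
- robot.close_job(): hands the job in; it is judged then, once.
The state is a dict: "time_s": time; "joint_pos": joint angles; "joint_velocities": joint speeds; "joint_torque": joint torques, N m; "eef_pos": TCP position; "orientation": TCP orientation; "contact_force": force on the tool from outside, world axes, zero at the start; "ft_torque": the same for the moment, N m; "grip_width": opening from 0.0 (shut) to 1.0 (fully open); "grasp_force": force on a finger pad.
Only numpy, scipy, OpenCV 4.12 (cv2) and the standard library are available. Lean on these libraries where they do the work, as an engineer would, in place of code of your own. Each camera call takes 0.05 s, during which the arm holds its last target. There are 200 camera calls.

### The job

Get the white nylon doming stake ready for shaping the copper bowl: loosen the red clamp knob of the green stake holder and only then slide its jaw back, stand the fallen stake upright (dome up) on the bed between the jaw and the V block, slide the jaw up until it holds the stake snugly in the V, and tighten the knob fully again. Leave the bowl and the hammer where they are.

Things in the scene. Friction and masses are not known exactly. Their poses are not given: they have to be found in the camera images.
- holder: green cast stake holder fixed to the bench; origin on the bench, y along the bed to the V block, z up. Bed 84 mm wide, y -165 to +135 mm, top 20 mm above the bench, 14 mm slot along its middle. Ears with bolts (18 mm high) reach x = +-70 mm at y = -135 and +105. V block at the +y end: 40 mm high above the bed, polished 90-degree V open toward -y. The sliding jaw is on the -y side.
- stake_spot (a point): point on the bed's top (20 mm above the bench), 65 mm along the holder's +y: where the axis of the stake's foot is when the stake is seated against both faces of the V. Axes as the holder's.
- jaw (a joint): position of the sliding jaw in m: 0 = nearest the V block, up to 0.100 as it is slid back (holder's -y). Snug on a stake seated in the V it reads about 0.047 to 0.048; it starts nearer than that, clamped, with no room for the stake. When the knob is loose it slides with about 3 N, and pushing the standing stake along the bed takes some 4 N more.
- jaw_face (a point): middle of the sliding jaw's flat polished face (62 mm wide, 38 mm high, top 40 mm above the bed); axes as the holder's, y points out of the face toward the V. The jaw's saddle reaches 110 mm back from the face; the knob stands on a boss on it.
- clamp_knob (a joint): turn of the clamp knob in rad: 0 = fully tight (stop), 1.3 = fully loose (stop); counterclockwise from above loosens; it stays where it is left. Below about 0.3 the jaw is firmly locked, above 0.5 free. Turning takes 0.15 N m, rising to 0.25 N m at fully tight.
- knob_bar (a point): middle of the knob's red wing bar, on the knob's axis, 80 mm behind the jaw face, 107 mm above the bench. x runs along the bar (56 mm long, 13 mm thick along y, from 96 to 118 mm above the bench), z up. Tight, the bar is 0.65 rad to one side of the bed's direction, loose as much to the other. Boss top 80 mm above the bench. Gripped by the bar the knob can be turned and the jaw pulled or pushed.
- nylon_dome: white nylon doming stake: cylinder about 67 mm across with a hemispherical crown, 142 mm tall, 0.45 kg. Origin in the middle of its flat foot, z along its axis to the crown. It lies fallen on the bench (axis 33 mm above it), the crown roughly to the left (+y).
- dome_grip (a point): point on the stake's axis 90 mm from its foot, a good height to grip it across its 67 mm
- copper_bowl: half-raised copper bowl, 110 mm wide, 35 mm high, origin under its middle: leave alone
- nylon_hammer: soft-face hammer with black handle and white faces, 88 x 240 x 34 mm, lying along the front of the bench, origin under its middle: leave alone
- polish_tin: blue polish tin, 68 mm across, 42 mm high, origin under its middle: a bystander, not needed

How it is judged:
By the outcome, as a careful person would: the job done as asked, in the order asked, and still so for the second after the job is handed in, with the robot touching nothing.
It also fails if it takes over 64 s, if anything falls off the work surface, if the arm or the gripper's body presses on something with over 40 N, if the wrist force passes 120 N, or if a joint passes its speed limit or range.

## Working session

There is one attempt and no reset: what is moved stays moved. The work goes in short steps, Python scripts to look and compute and a shell command to move; the robot and the scene stay as the last step left them, time stands still between calls to the robot, and variables do not carry over. Pictures are saved under pics/ and viewed, at most 10 in all, crops included, and the job is handed in when it is done.

```bash
mkdir -p pics
python3 - <<'E'
from workcell import robot
import cv2,numpy as np
s=robot.sense();print({k:np.round(v,3).tolist() for k,v in s.items()},robot.pinch_z)
for n in("scene","top","wrist"):
    im=robot.get_image(n);cv2.imwrite(f"pics/{n}0.png",im)
    c=robot.calibration(n);print(n,{k:np.round(v,3).tolist() for k,v in c.items()})
a=[cv2.imread(f"pics/{n}0.png") for n in("scene","top")]
E
```

```text
{'time_s': 0.0, 'joint_pos': [1.092, 0.424, 1.631, -0.0, 1.089, -0.019], 'joint_velocities': [0.0, 0.001, -0.002, 0.001, -0.002, 0.0], 'joint_torque': [-0.0, -54.465, -27.365, 0.064, 0.023, -0.0], 'eef_pos': [0.277, 0.56, 0.302], 'orientation': [-0.0, 0.228, 0.974, -0.001], 'contact_force': [-0.248, -0.014, 0.154], 'ft_torque': [0.051, -0.016, 0.02], 'grasp_force': 0.0, 'grip_width': 0.998} 0.0613
scene {'K': [[428.439, 0.0, 252.717], [0.0, 428.439, 191.395], [0.0, 0.0, 1.0]], 'D': [-0.147, 0.0, 0.0, 0.0, 0.0], 'camera_from_world': [[0.809, -0.588, 0.011, -0.273], [-0.442, -0.62, -0.649, 0.349], [0.388, 0.52, -0.761, 1.112], [0.0, 0.0, 0.0, 1.0]]}
top {'K': [[351.291, 0.0, 251.733], [0.0, 351.291, 197.459], [0.0, 0.0, 1.0]], 'D': [-0.061, 0.0, 0.0, 0.0, 0.0], 'camera_from_world': [[-0.02, -1.0, -0.015, 0.187], [-0.995, 0.022, -0.098, 0.451], [0.099, 0.013, -0.995, 0.903], [0.0, 0.0, 0.0, 1.0]]}
wrist {'K': [[319.184, 0.0, 252.96], [0.0, 319.184, 182.743], [0.0, 0.0, 1.0]], 'D': [-0.092, 0.0, 0.0, 0.0, 0.0], 'tool_from_camera': [[0.0, -0.969, -0.249, 0.068], [1.0, 0.0, 0.001, 0.001], [-0.001, -0.249, 0.969, -0.082], [0.0, 0.0, 0.0, 1.0]]}
```

View pics/top0.png

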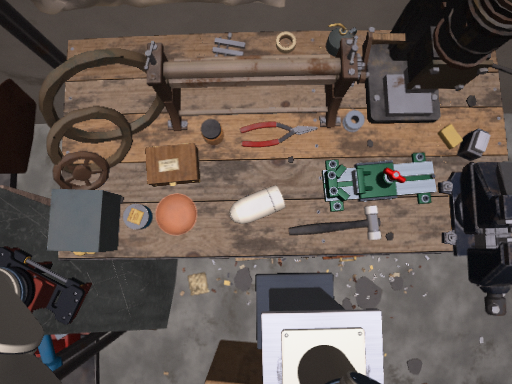

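View pics/scene0.png

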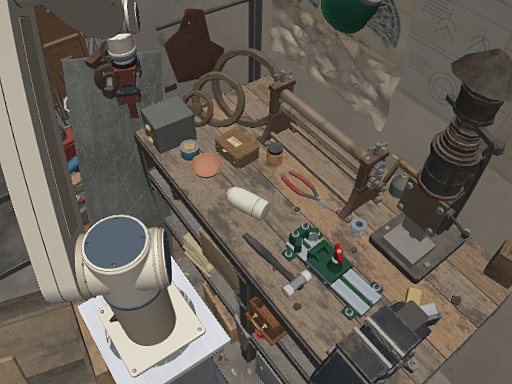

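The top view shows the holder at cols 323–438, rows 152–210 with the V to the left (+y), the red knob near (395,175), and the stake at (232–284, 188–222). In the scene view the stake is at (247,202) and the knob at (338,253).

```bash
cat > h.py <<'E'
import numpy as np,cv2
from workcell import robot
from scipy.spatial.transform import Rotation as R
def cam(n,s=None):
    c=robot.calibration(n);K=np.array(c["K"]);D=np.array(c["D"])
    if n=="wrist":
        T=np.eye(4);q=s["orientation"];T[:3,:3]=R.from_quat([q[1],q[2],q[3],q[0]]).as_matrix();T[:3,3]=s["eef_pos"]
        W=T@np.array(c["tool_from_camera"])
    else: W=np.linalg.inv(np.array(c["camera_from_world"]))
    return K,D,W
def ray(C,uv):
    K,D,W=C;p=cv2.undistortPoints(np.array(uv,float).reshape(-1,1,2),K,D).reshape(-1,2)
    return W[:3,3],(W[:3,:3]@np.c_[p,np.ones(len(p))].T).T
def plane(C,uv,z):
    o,d=ray(C,uv);return o+d*((z-o[2])/d[:,2])[:,None]
def proj(C,P):
    K,D,W=C;M=np.linalg.inv(W);return cv2.projectPoints(np.array(P,float).reshape(-1,3),cv2.Rodrigues(M[:3,:3])[0],M[:3,3],K,D)[0].reshape(-1,2)
E
python3 - <<'E'
from h import *
im=cv2.imread("pics/top0.png");C=cam("top")
hsv=cv2.cvtColor(im,cv2.COLOR_BGR2HSV)
# stake
m=((hsv[...,2]>150)&(hsv[...,1]<70)).astype(np.uint8);m[:180]=0;m[230:]=0;m[:,:225]=0;m[:,295:]=0
n,l,st,ce=cv2.connectedComponentsWithStats(m);k=1+st[1:,4].argmax()
c=cv2.findContours((l==k).astype(np.uint8),0,1)[0][0]
P=plane(C,c.reshape(-1,2),0.033);r=cv2.minAreaRect((P[:,:2]*1000).astype(np.float32));print("stake",r,cv2.boxPoints(r).round())
# red
m=((hsv[...,2]>120)&(hsv[...,1]>190)&((hsv[...,0]<6)|(hsv[...,0]>174)));m[:150]=0;m[200:]=0;m[:,:370]=0;m[:,420:]=0
uv=np.argwhere(m)[:,::-1];P=plane(C,uv,0.118);r=cv2.minAreaRect((P[:,:2]*1000).astype(np.float32));print("knob",len(uv),r,cv2.boxPoints(r).round())
# green
m=((hsv[...,0]>45)&(hsv[...,0]<95)&(hsv[...,1]>90)).astype(np.uint8);m[:145]=0;m[215:]=0;m[:,:315]=0;m[:,445:]=0
uv=np.argwhere(m)[:,::-1];print("green",uv.min(0),uv.max(0))
a=cv2.resize(im[145:220,315:450],None,fx=4,fy=4,interpolation=2)
S=cv2.imread("pics/scene0.png");b=cv2.resize(S[215:325,265:400],None,fx=2.5,fy=2.5,interpolation=2)
c=cv2.resize(im[180:230,220:300],None,fx=3,fy=3,interpolation=2)
o=np.zeros((600,800,3),np.uint8);o[:300,:540]=a;o[310:310+b.shape[0],:b.shape[1]]=b;o[310:460,400:640]=c
cv2.imwrite("pics/c1.png",o)
E
```

```text
stake ((432.82012939453125, 166.8249053955078), (63.50630187988281, 146.25747680664062), 20.678056716918945) [[377. 224.]
 [429.  87.]
 [488. 110.]
 [437. 246.]]
knob 79 ((493.6678161621094, -167.8783721923828), (49.79197692871094, 17.744333267211914), 47.28699493408203) [[ 470. -180.]
 [ 483. -192.]
 [ 517. -156.]
 [ 504. -144.]]
green [324 153] [431 210]
```

View pics/c1.png

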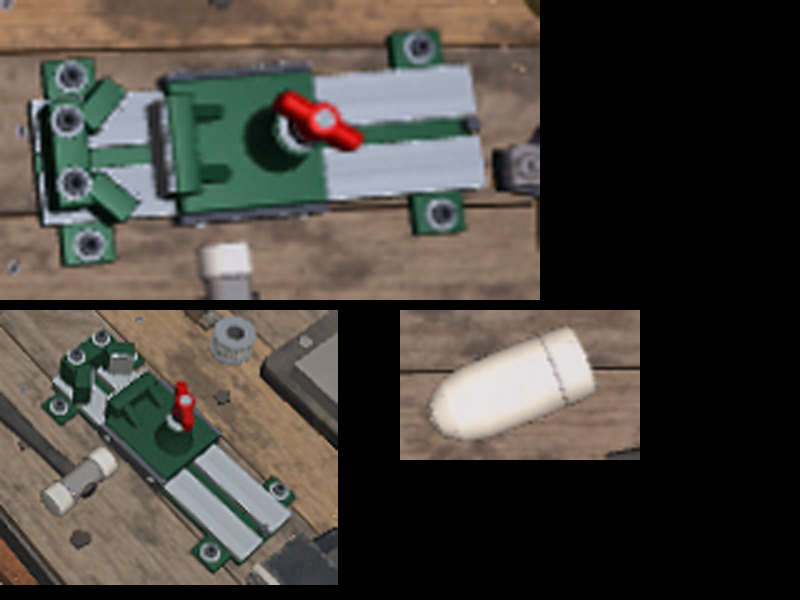

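The crop shows the four holder bolts at crop (70,76), (90,244), (420,47), (441,214), the bar ends at (280,100) and (355,145), and the jaw face at about col 165. The stake's foot is at right.

Run:
```python
from h import *
C=cam("top")
b=np.array([[70,76],[90,244],[420,47],[441,214]])/4+[315,145]
P=plane(C,b,0.022);print(P.round(4))
y=((P[0]+P[1])-(P[2]+P[3]))[:2]/2;L=np.hypot(*y);y/=L;print("len",L,"yaw of y",np.arctan2(y[1],y[0]))
x=np.array([y[1],-y[0]])
o=P[:,:2].mean(0)+y*0.015;print("origin",o,"xax",x,"spot",o+.065*y)
e=plane(C,np.array([[280,100],[355,145]])/4+[315,145],.114);print("bar ends",e.round(4),e.mean(0))
k=e.mean(0)[:2]-o;print("knob in holder",k@x,k@y,"barangle in holder",np.arctan2((e[0]-e[1])[:2]@x,(e[0]-e[1])[:2]@y))
s=robot.sense();q=s["orientation"];M=R.from_quat([q[1],q[2],q[3],q[0]]).as_matrix();print(M.round(3))
```

```text
[[ 0.54   -0.0394  0.022 ]
 [ 0.4275 -0.0477  0.022 ]
 [ 0.5554 -0.2776  0.022 ]
 [ 0.4422 -0.2838  0.022 ]]
len 0.23765519427850748 yaw of y 1.6340919804287992
origin [ 0.4903333  -0.14715771] xax [0.9979975 0.0632534] spot [ 0.48622183 -0.08228788]
bar ends [[ 0.5053 -0.1452  0.114 ]
 [ 0.4771 -0.1892  0.114 ]] [ 0.49120135 -0.16722458  0.114     ]
knob in holder -0.0004029908417966652 -0.020081591946032217 barangle in holder 0.6334381257046682
[[-0.896  0.444 -0.001]
 [ 0.444  0.896 -0.001]
 [ 0.    -0.001 -1.   ]]
```

```bash
python3 -m pendant '-0.5145 -0.5564 0.03 1.697;-0.5145 -0.5564 0.03 1.697;-0.5145 -0.5564 0.03 1.697;-0.5145 -0.5564 0.03 1.697;-0.5145 -0.5564 0.03 1.697;-0.5145 -0.5564 0.03 1.697;-0.5145 -0.5564 0.03 1.697;-0.5145 -0.5564 0.03 1.697;-0.5145 -0.5564 0.03 1.697;-0.5145 -0.5564 0.03 1.697;-0.5145 -0.5564 0.03 1.697;-0.5145 -0.5564 0.03 1.697;-0.5145 -0.5564 0.03 1.697;-0.5145 -0.5564 0.03 1.697;-0.5145 -0.5564 0.03 1.697;-0.5145 -0.5564 0.03 1.697;-0.5145 -0.5564 0.03 1.697;-0.5145 -0.5564 0.03 1.697;-0.5145 -0.5564 0.03 1.697;-0.5145 -0.5564 0.03 1.697' -1
python3 - <<'E'
from h import *
s=robot.sense();im=robot.get_image("wrist");C=cam("wrist",s);print(s["eef_pos"],s["joint_pos"],C[2].round(3).tolist())
hsv=cv2.cvtColor(im,cv2.COLOR_BGR2HSV)
m=((hsv[...,2]>100)&(hsv[...,1]>190)&((hsv[...,0]<6)|(hsv[...,0]>174))).astype(np.uint8)
n,l,st,ce=cv2.connectedComponentsWithStats(m);k=1+st[1:,4].argmax();uv=np.argwhere(l==k)[:,::-1]
P=plane(C,uv,0.116);r=cv2.minAreaRect((P[:,:2]*1000).astype(np.float32));print(len(uv),r,cv2.boxPoints(r).round())
cv2.imwrite("pics/w1.png",im)
E
```

```text
time_s: 2.15
eef_pos: [0.4913, -0.1655, 0.2728]
orientation: [-0.0, 0.881, 0.474, -0.0]
contact_force: [0.3, 0.1, -0.2]
grip_width: 1.0
grasp_force: 0.0
[ 0.4912579  -0.16547607  0.27280512] [-3.47887289e-01  3.07533510e-01  1.88846021e+00  6.81339181e-05
  9.45755283e-01  2.36165950e-01] [[0.834, -0.534, -0.137, 0.528], [-0.551, -0.808, -0.206, -0.108], [-0.0, 0.247, -0.969, 0.355], [0.0, 0.0, 0.0, 1.0]]
353 ((502.08551025390625, -154.86105346679688), (23.316131591796875, 13.086066246032715), 66.0234603881836) [[ 491. -163.]
 [ 503. -168.]
 [ 513. -147.]
 [ 501. -142.]]
```

View pics/w1.png

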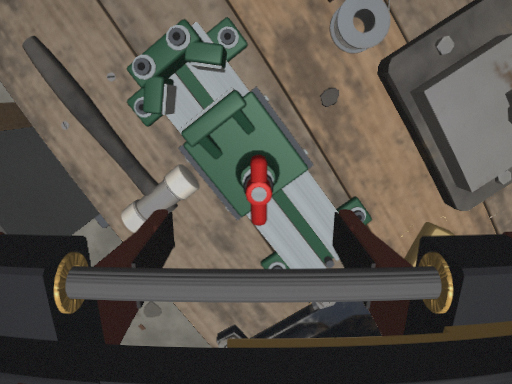

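The wrist view shows the bar along image column 258, from row 158 to 223, with the cap at (259,193). It is aligned with the tool x.

Run:
```python
from h import *
s=robot.sense();C=cam("wrist",s)
P=plane(C,[[258.5,158],[258.5,223],[259,193]],0.118);print(P.round(4))
q=s["orientation"];M=R.from_quat([q[1],q[2],q[3],q[0]]).as_matrix()
print(((P-s["eef_pos"])@M).round(4), M.round(3).tolist())
b=plane(C,[[143,67],[178,37],[228,37],[144,106]],0.065);print(b)
```

```text
[[ 0.5088 -0.1452  0.118 ]
 [ 0.4803 -0.1888  0.118 ]
 [ 0.4942 -0.1683  0.118 ]]
[[ 0.0267  0.0033  0.1549]
 [-0.0254  0.0036  0.1549]
 [-0.0007  0.0038  0.1549]] [[0.552, 0.834, 0.0], [0.834, -0.552, 0.0], [0.0, -0.0, -1.0]]
[[ 0.464621   -0.02953139  0.065     ]
 [ 0.50484841 -0.02683356  0.065     ]
 [ 0.54044617 -0.05106457  0.065     ]
 [ 0.44494668 -0.05698173  0.065     ]]
```

```bash
python3 -m pendant '0 0.0033 0.04 0;0 0.0033 0.08 0;0 0.0033 0.1035 0;0 0.0033 0.1035 0;0 0.0033 0.1035 0' -1
python3 -m pendant '0 0 0 0;0 0 0 0;0 0 0 0;0 0 0 0;0 0 0 0;0 0 0 0;0 0 0 0;0 0 0 0' 1 45
```

```text
time_s: 2.7
eef_pos: [0.4944, -0.1682, 0.1695]
orientation: [-0.0, 0.881, 0.473, -0.0]
contact_force: [-0.2, -0.5, 0.4]
grip_width: 1.001
grasp_force: 0.0
time_s: 3.5
eef_pos: [0.4942, -0.1687, 0.1691]
orientation: [-0.0, 0.881, 0.473, -0.0]
contact_force: [0.2, -0.4, 0.4]
grip_width: 0.311
grasp_force: 0.0
```

```bash
python3 -m pendant '0 0 0 0;0 0 0 0;0 0 0 0;0 0 0 0'
```

```text
time_s: 3.9
eef_pos: [0.4942, -0.1687, 0.1691]
orientation: [0.0, 0.881, 0.473, -0.0]
contact_force: [0.3, -1.8, -1.3]
grip_width: 0.277
grasp_force: 45.0
```

```bash
python3 -m pendant '0 0 0 -0.1;0 0 0 -0.2;0 0 0 -0.3;0 0 0 -0.4;0 0 0 -0.5;0 0 0 -0.5'
python3 - <<'E'
from h import *
s=robot.sense();print(s["ft_torque"],s["contact_force"])
im=robot.get_image("top");w=robot.get_image("wrist")
o=np.zeros((390,800,3),np.uint8);o[:384,:512]=w;o[:225,520:800]=cv2.resize(im[145:220,350:443],(280,225),interpolation=2)
cv2.imwrite("pics/t2.png",o)
E
```

```text
time_s: 4.5
eef_pos: [0.4939, -0.1686, 0.1691]
orientation: [-0.0, 0.737, 0.676, -0.0]
contact_force: [-1.0, -0.1, 1.7]
grip_width: 0.279
grasp_force: 45.0
[-0.00346941  0.28835365  0.09140287] [-1.02700164 -0.05928269  1.67791791]
```

View pics/t2.png

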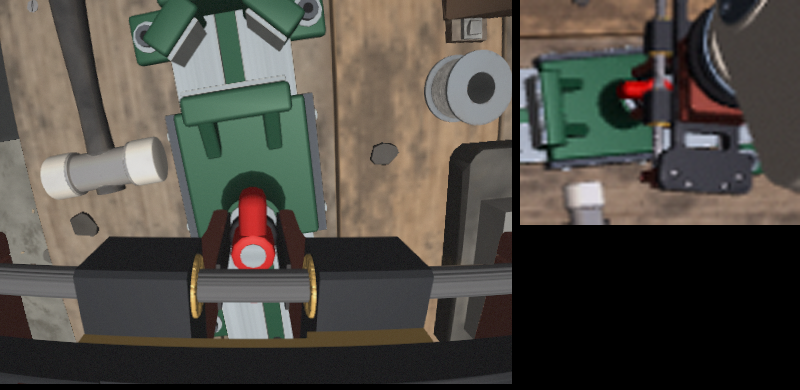

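The bar turned along with the gripper: in the wrist view it is still vertical, at col 253, rows 190–265. I'll go on to fully loose.

```bash
python3 -m pendant '0 0 0 -0.1;0 0 0 -0.2;0 0 0 -0.3;0 0 0 -0.4;0 0 0 -0.5;0 0 0 -0.6;0 0 0 -0.7;0 0 0 -0.77;0 0 0 -0.77'
python3 - <<'E'
from h import *
s=robot.sense();q=s["orientation"];M=R.from_quat([q[1],q[2],q[3],q[0]]).as_matrix()
print(s["ft_torque"],M.round(4).tolist()); a=1.634; print("holder -y in tool", (np.array([-np.cos(a),-np.sin(a),0])@M).round(4))
E
```

```text
time_s: 5.5
eef_pos: [0.4934, -0.1687, 0.1691]
orientation: [-0.001, 0.43, 0.903, -0.0]
contact_force: [-5.6, -2.3, 2.5]
grip_width: 0.281
grasp_force: 45.0
[-0.2613073   0.81643322  0.04057285] [[-0.6309, 0.7759, -0.0018], [0.7759, 0.6309, 0.0001], [0.0013, -0.0013, -1.0]]
holder -y in tool [-8.142e-01 -5.806e-01 -3.000e-04]
```

```bash
python3 -m pendant '-0.0081 -0.0058 0 0;-0.0163 -0.0116 0 0;-0.0244 -0.0174 0 0;-0.0326 -0.0232 0 0;-0.0407 -0.029 0 0;-0.0488 -0.0348 0 0;-0.057 -0.0406 0 0;-0.0594 -0.0424 0 0;-0.0594 -0.0424 0 0;-0.0594 -0.0424 0 0'
```

```text
time_s: 6.5
eef_pos: [0.4982, -0.2419, 0.1691]
orientation: [-0.001, 0.43, 0.903, -0.0]
contact_force: [-5.3, -2.5, 3.7]
grip_width: 0.282
grasp_force: 45.0
```

```bash
python3 -m pendant '0 0 0 0;0 0 0 0;0 0 0 0;0 0 0 0;0 0 -0.03 0;0 0 -0.07 0' -1
python3 -m pendant '0.05 0.03 -0.01 0.05;0.3763 0.2132 -0.01 0.327;0.3763 0.2132 -0.01 0.327;0.3763 0.2132 -0.01 0.327;0.3763 0.2132 -0.01 0.327;0.3763 0.2132 -0.01 0.327;0.3763 0.2132 -0.01 0.327;0.3763 0.2132 -0.01 0.327;0.3763 0.2132 -0.01 0.327;0.3763 0.2132 -0.01 0.327;0.3763 0.2132 -0.01 0.327;0.3763 0.2132 -0.01 0.327'
cat > stk.py <<'E'
from h import *
s=robot.sense();im=robot.get_image("wrist");C=cam("wrist",s)
hsv=cv2.cvtColor(im,cv2.COLOR_BGR2HSV)
m=((hsv[...,2]>150)&(hsv[...,1]<70)).astype(np.uint8)
m=cv2.morphologyEx(m,cv2.MORPH_CLOSE,np.ones((7,7)))
n,l,st,ce=cv2.connectedComponentsWithStats(m);k=1+st[1:,4].argmax();print(st[k])
c=cv2.findContours((l==k).astype(np.uint8),0,1)[0][0].reshape(-1,2)
P=plane(C,c,0.033)
q=s["orientation"];M=R.from_quat([q[1],q[2],q[3],q[0]]).as_matrix()
L=(P-s["eef_pos"])@M;r=cv2.minAreaRect((L[:,:2]*1000).astype(np.float32));print("tool frame mm",r,cv2.boxPoints(r).round(1).tolist())
print(s["eef_pos"],M.round(3).tolist(),s["joint_pos"])
o=im.copy();cv2.drawContours(o,[c.reshape(-1,1,2)],-1,(0,0,255),1);cv2.imwrite("pics/w3.png",o)
w=cv2.imread("pics/w3.png")
t=robot.get_image("top");z=np.zeros((384,800,3),np.uint8);z[:,:512]=w;z[:225,520:]=cv2.resize(t[145:220,350:443],(280,225));cv2.imwrite("pics/w3.png",z)
E
python3 stk.py
```

```text
time_s: 7.1
eef_pos: [0.498, -0.2408, 0.2381]
orientation: [-0.002, 0.429, 0.903, 0.0]
contact_force: [0.8, -0.4, 0.2]
grip_width: 0.787
grasp_force: 0.0
time_s: 8.3
eef_pos: [0.4264, 0.1842, 0.2491]
orientation: [0.0, 0.571, 0.821, -0.0]
contact_force: [0.1, 0.5, -0.1]
grip_width: 0.994
grasp_force: 0.0
[ 219  121   66  148 8726]
tool frame mm ((-24.428817749023438, -0.9847412109375), (62.95880126953125, 151.07630920410156), 88.57890319824219) [[-100.69999694824219, -30.600000381469727], [50.29999923706055, -34.29999923706055], [51.900001525878906, 28.600000381469727], [-99.19999694824219, 32.400001525878906]]
[0.42640843 0.18418501 0.24911353] [[-0.349, 0.937, -0.0], [0.937, 0.349, -0.0], [-0.0, -0.0, -1.0]] [ 3.82208047e-01  2.68267634e-01  2.01807635e+00 -2.46611238e-04
  8.55459985e-01  2.59631150e-02]
```

View pics/w3.png

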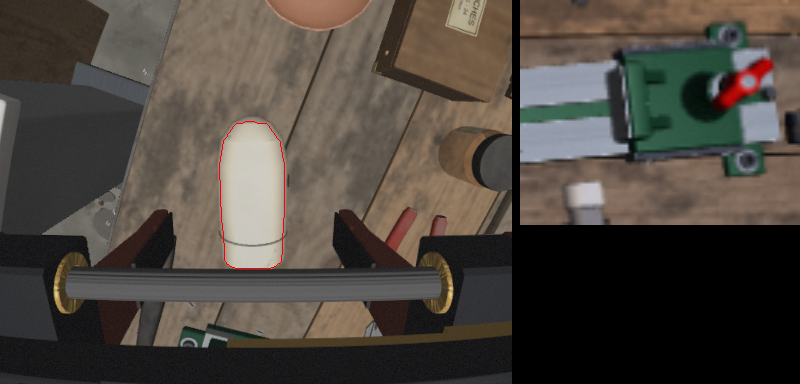

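The stake lies along the wrist image column (crown at row 121, foot at 268), lined up with the tool. The top inset shows the jaw slid back and the bar swung to the loose side.

```bash
python3 -m pendant '0.004 -0.0015 0.04 0;0.004 -0.0015 0.08 0;0.004 -0.0015 0.12 0;0.004 -0.0015 0.145 0;0.004 -0.0015 0.1547 0;0.004 -0.0015 0.1547 0' -1
python3 -m pendant '0 0 0 0;0 0 0 0;0 0 0 0;0 0 0 0;0 0 0 0;0 0 0 0' 1 9
```

```text
time_s: 9.0
eef_pos: [0.4233, 0.1871, 0.0936]
orientation: [-0.001, 0.571, 0.821, -0.001]
contact_force: [0.1, 0.2, 0.4]
grip_width: 1.003
grasp_force: 0.0
time_s: 9.6
eef_pos: [0.4243, 0.1885, 0.0954]
orientation: [0.001, 0.57, 0.821, 0.001]
contact_force: [-0.1, -0.7, 8.1]
grip_width: 0.73
grasp_force: 9.0
```

```bash
python3 -m pendant '-0.0052 0 -0.012 0;-0.0119 0 -0.0232 0;-0.02 0 -0.0334 0;-0.0293 0 -0.0425 0;-0.0398 0 -0.0503 0;-0.0512 0 -0.0567 0;-0.0633 0 -0.0615 0;-0.0633 0 -0.0615 0;-0.0633 0 -0.0615 0'
python3 - <<'E'
from h import *
w=robot.get_image("wrist");t=robot.get_image("scene");z=np.zeros((384,800,3),np.uint8);z[:,:512]=w;z[:280,520:]=cv2.resize(t[140:240,190:290],(280,280));cv2.imwrite("pics/w4.png",z)
E
```

```text
time_s: 10.5
eef_pos: [0.4457, 0.1283, 0.1559]
orientation: [-0.0, 0.571, 0.821, -0.0]
contact_force: [0.3, -0.5, -5.5]
grip_width: 0.726
grasp_force: 9.0
```

View pics/w4.png

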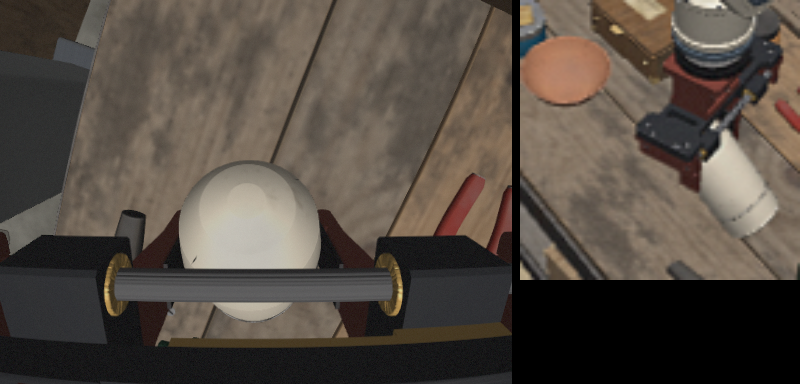

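The stake hangs tilted with its crown toward the camera (dome at (250,235)). The scene inset shows the foot swung down, so I'll finish the arc.

```bash
python3 -m pendant '-0.0127 0 -0.0032 0;-0.0257 0 -0.0047 0;-0.0387 0 -0.0045 0;-0.0516 0 -0.0026 0;-0.0642 0 0.001 0;-0.0642 0 0.001 0;-0.0642 0 0.001 0'
python3 - <<'E'
from h import *
print(robot.sense()["ft_torque"])
w=robot.get_image("wrist");t=robot.get_image("scene");z=np.zeros((384,800,3),np.uint8);z[:,:512]=w;z[:280,520:]=cv2.resize(t[150:250,210:310],(280,280));cv2.imwrite("pics/w5.png",z)
E
```

```text
time_s: 11.3
eef_pos: [0.468, 0.0681, 0.1546]
orientation: [-0.0, 0.571, 0.821, -0.0]
contact_force: [-0.4, 0.4, -5.6]
grip_width: 0.723
grasp_force: 9.0
[0.02735234 0.05805028 0.02858726]
```

View pics/w5.png

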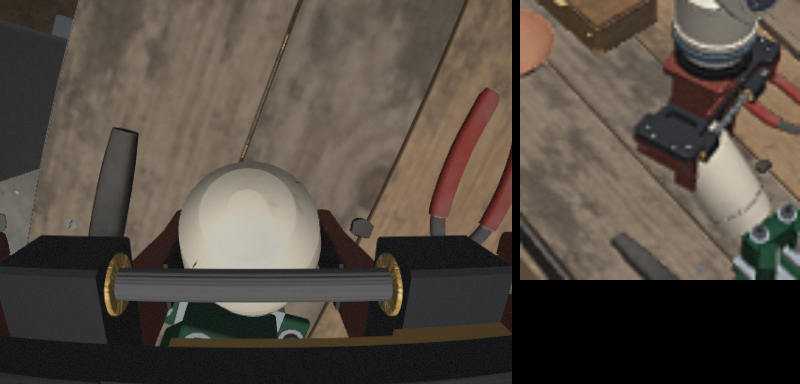

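Tilt unchanged: dome still at (250,240), with the foot hanging toward the holder at the lower right of the inset. I'll back off, touch the foot's edge to the bench and drive the rest of the pivot.

```bash
python3 -m pendant '0 0 -0.008 0;0.025 0 -0.008 0;0.05 0 -0.008 0;0.075 0 -0.008 0;0.08 0 -0.008 0;0.08 0 0 0;0.08 0 0 0' ; python3 -m pendant '0 0 0.003 0;0 0 0.003 0;0 0 0.003 0'; python3 -m pendant '0 0 0.003 0;0 0 0.003 0'
```

```text
time_s: 12.1
eef_pos: [0.4411, 0.1438, 0.1552]
orientation: [0.001, 0.57, 0.822, 0.001]
contact_force: [0.3, 1.7, 1.4]
grip_width: 0.725
grasp_force: 9.0
time_s: 12.4
eef_pos: [0.4418, 0.1434, 0.1529]
orientation: [0.001, 0.571, 0.821, 0.001]
contact_force: [0.1, 3.6, 7.1]
grip_width: 0.724
grasp_force: 9.0
time_s: 12.6
eef_pos: [0.4417, 0.1433, 0.15]
orientation: [0.001, 0.571, 0.821, 0.001]
contact_force: [-2.1, 2.2, 10.6]
grip_width: 0.725
grasp_force: 9.0
```

```bash
python3 -m pendant '-0.006 0 -0.0017 0;-0.012 0 -0.004 0;-0.0183 0 -0.006 0;-0.0245 0 -0.0078 0;-0.031 0 -0.009 0;-0.0375 0 -0.0098 0;-0.044 0 -0.0102 0'; python3 -m pendant '-0.0065 0 0 0;-0.013 0 0.0006 0;-0.0195 0 0.0015 0;-0.026 0 0.003 0;-0.032 0 0.0045 0;-0.0355 0 0.0055 0;-0.0355 0 0.0055 0'
python3 - <<'E'
from h import *
print(robot.sense()["ft_torque"])
w=robot.get_image("wrist");t=robot.get_image("scene");z=np.zeros((384,800,3),np.uint8);z[:,:512]=w;z[:280,520:]=cv2.resize(t[150:250,210:310],(280,280));cv2.imwrite("pics/w6.png",z)
E
```

```text
time_s: 13.3
eef_pos: [0.4557, 0.1018, 0.1591]
orientation: [-0.0, 0.57, 0.821, -0.0]
contact_force: [0.6, -0.5, -5.3]
grip_width: 0.724
grasp_force: 9.0
time_s: 14.0
eef_pos: [0.468, 0.0687, 0.1534]
orientation: [-0.0, 0.571, 0.821, -0.0]
contact_force: [-0.2, 0.5, -4.9]
grip_width: 0.727
grasp_force: 9.0
[ 0.04935216  0.11859297 -0.03562705]
```

View pics/w6.png

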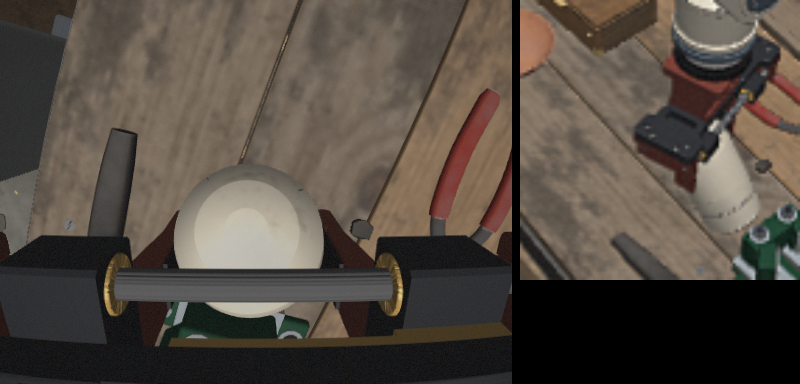

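The stake is now closer to upright, dome at (250,240). I'll measure the tilt numerically: the two silhouette edges in the scene view define planes that contain the axis direction.

```bash
cat > tilt.py <<'E'
from h import *
def tilt(box,save=None,img=None):
    x0,y0,x1,y1=box;im=robot.get_image("scene") if img is None else img;C=cam("scene")
    hsv=cv2.cvtColor(im,cv2.COLOR_BGR2HSV)
    m=((hsv[...,2]>120)&(hsv[...,1]<75)).astype(np.uint8);k=np.zeros_like(m);k[y0:y1,x0:x1]=1
    n,l,st,ce=cv2.connectedComponentsWithStats(cv2.morphologyEx(m*k,cv2.MORPH_CLOSE,np.ones((3,3))));b=1+st[1:,4].argmax();m=(l==b)
    print("box",st[b]);N=[];rows=range(st[b][1]+3,st[b][1]+st[b][3]-8)
    for f in(np.min,np.max):
        uv=np.array([[f(np.flatnonzero(m[r])),r] for r in rows],float)
        vx,vy,cx,cy=cv2.fitLine(uv.astype(np.float32),cv2.DIST_HUBER,0,.01,.01).ravel()
        res=abs((uv-[cx,cy])@[vy,-vx]);o,d=ray(C,[[cx-20*vx,cy-20*vy],[cx+20*vx,cy+20*vy]]);N.append(np.cross(d[0],d[1]))
        print("line",round(cx,1),round(cy,1),round(float(vx/vy),3),"res",res.mean().round(2))
    a=np.cross(*N);a/=np.linalg.norm(a);a*=np.sign(a[2]);print("axis",a.round(3),"tilt deg",np.degrees(np.arccos(a[2])).round(1));return a,m
if __name__=="__main__":
    import sys
    im=robot.get_image("scene");a,m=tilt(list(map(int,sys.argv[1:5])),img=im)
    print("\n".join("".join("#" if v else "." for v in r[270:300]) for r in m[195:236]))
E
python3 tilt.py 262 198 300 240
```

```text
box [273 198  27  39 629]
line 275.0 216.3 0.156 res 2.68
line 293.4 213.1 0.696 res 1.99
axis [-0.432 -0.516  0.739] tilt deg 42.3
..............................
..............................
..............................
...........####...............
...........####...............
...........#####..............
...........#####..............
...........######.............
..........#######.............
.........#########............
.........#########............
........###########...........
.......############...........
...#################..........
...#################..........
...##################.........
...##################...#...#.
...###################...#####
...###################....####
...###################....####
...####################...####
...###########################
...###########################
...###########################
...###########################
....##########################
.....#########################
......########################
......########################
.......#######################
........######################
.........#####################
..........###################.
..........#################...
..........################....
...........#############......
...........############.......
.............##########.....#.
..............#########.....#.
..............#####...##....#.
.................##....######.
```

```bash
cat > dome.py <<'E'
from h import *
def dome(rmax=262,Rr=0.0335):
    s=robot.sense();im=robot.get_image("wrist");c=robot.calibration("wrist");C=(np.array(c["K"]),np.array(c["D"]),np.array(c["tool_from_camera"]))
    hsv=cv2.cvtColor(im,cv2.COLOR_BGR2HSV);m=((hsv[...,2]>100)&(hsv[...,1]<75)).astype(np.uint8);m[rmax:]=0;m[:,:120]=0;m[:,380:]=0;m=cv2.morphologyEx(m,cv2.MORPH_OPEN,np.ones((5,5)))
    n,l,st,ce=cv2.connectedComponentsWithStats(m);b=1+st[1:,4].argmax();cs=max(cv2.findContours((l==b).astype(np.uint8),0,1)[0],key=len).reshape(-1,2)
    cs=cs[(cs[:,1]<235)]
    for _ in range(4):
        o,d=ray(C,cs);d/=np.linalg.norm(d,axis=1)[:,None];v=np.linalg.lstsq(d,np.ones(len(d)),rcond=None)[0];r=abs(d@v-1);cs=cs[r<=2.5*np.median(r)+1e-4]
    ca=1/np.linalg.norm(v);D=Rr/np.sqrt(1-ca**2);p=o+D*v*ca
    print("box",st[b],"n",len(cs),"sphere centre in tool mm",(p*1000).round(1),"rel pinch",((p-[0,0,.0613])*1000).round(1));return p
if __name__=="__main__": dome()
E
python3 dome.py
python3 - <<'E'
from h import *
import dome
for f in ("w4","w5","w6"):
    im=cv2.imread(f"pics/{f}.png")[:,:512]
    import types
    r=dome.robot; 
    class X: 
        sense=r.sense;calibration=r.calibration
        @staticmethod
        def get_image(n): return im
    dome.robot=X; print(f); dome.dome(); dome.robot=r
C=cam("scene");print(plane(C,[[288,230.4]],0.0),plane(C,[[288,230.4]],.02))
E
```

```text
box [  120     0   260   262 55104] n 1565 sphere centre in tool mm [66.3 -0.1 25.2] rel pinch [ 66.3  -0.1 -36.1]
w4
box [  120     0   260   262 50885] n 1659 sphere centre in tool mm [69.   4.5 36.5] rel pinch [ 69.    4.5 -24.8]
w5
box [  120     0   260   262 55112] n 1700 sphere centre in tool mm [66.2 -0.2 25.9] rel pinch [ 66.2  -0.2 -35.4]
w6
box [  120     0   260   262 55162] n 1726 sphere centre in tool mm [66.3 -0.2 25.9] rel pinch [ 66.3  -0.2 -35.4]
[[0.48747207 0.02164978 0.        ]] [[0.4773567  0.01152395 0.02      ]]
```

```bash
sed -i 's/hsv\[...,2\]>100)&(hsv\[...,1\]<75)/hsv[...,2]>135)\&(hsv[...,1]<60)/' dome.py
python3 - <<'E'
from h import *
import dome
r=dome.robot
for f in ("w4","w5","w6"):
    im=cv2.imread(f"pics/{f}.png")[:,:512]
    hsv=cv2.cvtColor(im,cv2.COLOR_BGR2HSV); print(f,[hsv[y,x].tolist() for x,y in((250,240),(250,168),(200,200),(185,235),(250,120),(200,120))])
    class X: 
        sense=r.sense;calibration=r.calibration
        @staticmethod
        def get_image(n): return im
    dome.robot=X; dome.dome(); dome.robot=r
c=robot.calibration("wrist");C=(np.array(c["K"]),np.array(c["D"]),np.array(c["tool_from_camera"]))
for pts in ([[250,161],[179,230],[321,230],[200,179],[300,179]],[[250,163],[174,238],[324,238]]):
    o,d=ray(C,pts[:3]);d/=np.linalg.norm(d,axis=1)[:,None];v=np.linalg.solve(d,np.ones(3));ca=1/np.linalg.norm(v);D=.0335/np.sqrt(1-ca**2);print(o+D*v*ca)
E
```

```text
w4 [[18, 17, 192], [18, 34, 127], [19, 38, 162], [20, 34, 163], [15, 56, 127], [16, 60, 127]]
box [  179   174   140    88 10172] n 158 sphere centre in tool mm [ 2.1 -2.3 61.7] rel pinch [ 2.1 -2.3  0.4]
w5 [[21, 17, 192], [18, 34, 112], [21, 36, 143], [18, 36, 164], [16, 57, 121], [14, 62, 119]]
box [ 179  174  140   88 9951] n 163 sphere centre in tool mm [ 1.4 -2.4 62.3] rel pinch [ 1.4 -2.4  1. ]
w6 [[21, 17, 192], [21, 38, 93], [17, 35, 131], [20, 36, 161], [16, 60, 120], [15, 66, 119]]
box [ 174  180  149   82 9378] n 156 sphere centre in tool mm [-0.4 -3.  53. ] rel pinch [-0.4 -3.  -8.3]
[ 0.00811765 -0.00138433  0.06065788]
[ 0.00867594 -0.00175498  0.05270445]
```

```bash
python3 -m pendant '0.02 0 -0.015 0;0.04 0 -0.015 0;0.04 0 -0.015 0' 1 9; python3 -m pendant '0 0 0 0;0 0 0 0;0 0 0 0;0 0 0 0' 1 4
cat > d3.py <<'E'
from h import *
from scipy.optimize import least_squares
# dome silhouette by strongest outward gradient along radii from approximate centre
s=robot.sense();im=robot.get_image("wrist");c=robot.calibration("wrist");C=(np.array(c["K"]),np.array(c["D"]),np.array(c["tool_from_camera"]))
lab=cv2.cvtColor(cv2.GaussianBlur(im,(3,3),0),cv2.COLOR_BGR2HSV)[...,1].astype(float)
pts=[]
for a in np.radians(np.arange(185,356,5)):
    r=np.arange(55,95,.5);x=250+r*np.cos(a);y=240+r*np.sin(a);v=lab[y.round().astype(int),x.round().astype(int)]
    g=np.array([v[i:i+8].mean()-v[i-8:i].mean() for i in range(8,len(r)-8)]);i=g.argmax()+8;pts.append([x[i],y[i]])
pts=np.array(pts)
for _ in range(5):
    o,d=ray(C,pts);d/=np.linalg.norm(d,axis=1)[:,None];v=np.linalg.lstsq(d,np.ones(len(d)),rcond=None)[0];e=abs(d@v-1);pts=pts[e<=2*np.median(e)+5e-4]
ca=1/np.linalg.norm(v);p=o+v*ca*.0335/np.sqrt(1-ca*ca)
print(len(pts),"top",pts[:,1].min(),"cols",pts[:,0].min(),pts[:,0].max(),"centre rel pinch",((p-[0,0,.0613])*1000).round(1))
E
python3 d3.py
```

```text
time_s: 14.5
eef_pos: [0.4533, 0.1081, 0.169]
orientation: [-0.0, 0.57, 0.822, 0.0]
contact_force: [0.2, -0.3, -5.4]
grip_width: 0.728
grasp_force: 9.0
time_s: 14.9
eef_pos: [0.4541, 0.1062, 0.1686]
orientation: [-0.0, 0.571, 0.821, -0.0]
contact_force: [0.2, 1.1, -5.5]
grip_width: 0.727
grasp_force: 4.0
34 top 170.26637113357782 cols 174.28920294502734 322.8757737229034 centre rel pinch [  5.6  -1.7 -11.2]
```

```bash
python3 -m pendant '0 0 0.003 0;0 0 0.006 0;-0.005 0 0.0062 0;-0.010 0 0.0062 0;-0.016 0 0.0062 0;-0.022 0 0.0067 0;-0.028 0 0.0075 0;-0.034 0 0.0085 0;-0.04 0 0.0098 0;-0.044 0 0.011 0;-0.044 0 0.0115 0;-0.044 0 0.0115 0'; python3 d3.py
```

```text
time_s: 16.15
eef_pos: [0.4692, 0.0653, 0.157]
orientation: [-0.0, 0.57, 0.821, -0.0]
contact_force: [-0.0, -0.2, -6.5]
grip_width: 0.723
grasp_force: 4.0
32 top 174.2511499259448 cols 177.27778703930258 319.5466594928129 centre rel pinch [ 3.3 -1.5 -7.8]
```

```bash
for i in 1; do python3 -m pendant '0 0 0.002 0;0 0 0.004 0;0 0 0.004 0;0 0 0.004 0' | grep -E "pos|force"; done;  python3 tilt.py 262 198 300 240 | tail -41; python3 d3.py
```

```text
eef_pos: [0.4705, 0.0656, 0.1539]
contact_force: [1.8, 0.2, 3.1]
grasp_force: 4.0
..............................
..............................
..............................
.............####.............
.............####.............
.............#####............
.............#####............
.............#####............
............######............
...........########...........
...........########...........
..........#########...........
.........##########...........
.....###############..........
.....###############..........
.....################.........
.....################...#...#.
.....################...######
.....################...######
.....#########################
.....#########################
.....#########################
....##########################
....##########################
....#################.....####
....#################.....####
....#################.....####
.....#########################
.......#######################
.......#######################
.......#######################
........######################
..........###################.
#.........#################...
##........################....
###.......##############......
###.......#############.......
#####...###############.....#.
##########....#########.....#.
#########.....#####...##....#.
#########........##....######.
32 top 175.0 cols 178.2739817373943 319.5466594928129 centre rel pinch [ 2.3 -1.1 -8.5]
```

Run:
```python
from h import *
S=robot.get_image("scene");w=robot.get_image("wrist")
o=np.zeros((600,800,3),np.uint8)
a=cv2.resize(S[180:250,255:325],(490,490),interpolation=cv2.INTER_CUBIC);o[:490,:490]=a
b=cv2.resize(w[130:340,140:360],(300,286));o[:286,495:795]=b
C=cam("scene");s=robot.sense();p=np.array(s["eef_pos"])-[0,0,.0613]
u=proj(C,[p,p*[1,1,0]]);print(u)
for q in u: cv2.circle(o,tuple(((q-[255,180])*7).astype(int).tolist()),4,(0,0,255),-1)
cv2.imwrite("pics/w7.png",o);cv2.imwrite("pics/S7.png",S)
```

```text
[[276.30392699 205.19345352]
 [274.72603153 223.73637988]]
```

View pics/w7.png

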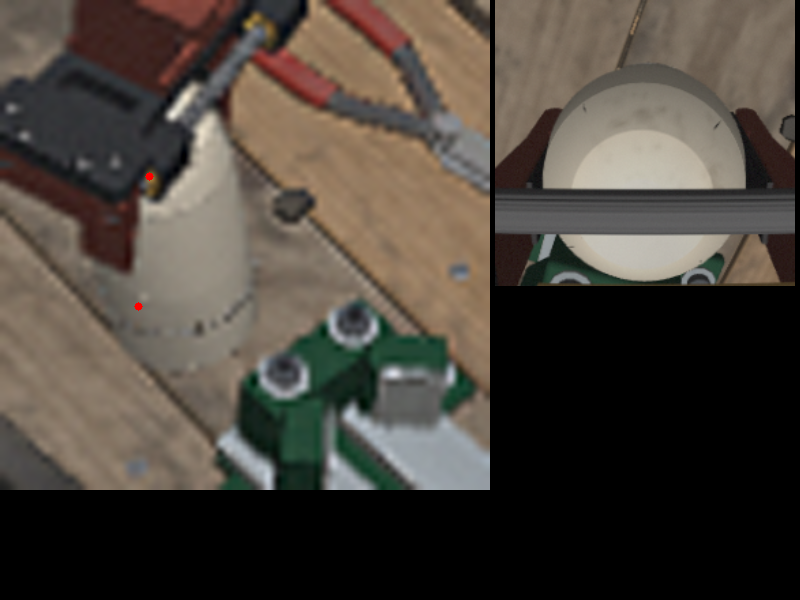

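The stake is standing on the bench, leaning only slightly (foot ring at crop (195,320), sides almost parallel to the vertical). That is inside its tipping angle, so I'll nudge it and release to let it settle flat.

```bash
python3 -m pendant '-0.004 0 0 0;-0.008 0 0.001 0;-0.012 0 0.002 0;-0.012 0 0.002 0'; python3 d3.py; python3 -m pendant '0 0 0 0;0 0 0 0;0 0 0 0;0 0 0 0' 0.4 4;python3 d3.py
cat > st.py <<'E'
from h import *
S=robot.get_image("scene");h=cv2.cvtColor(S,cv2.COLOR_BGR2HSV);m=(h[...,2]>110)&(h[...,1]<70)
print("\n".join("".join("#" if v else "." for v in r[268:300]) for r in m[200:240:2]))
E
python3 st.py
```

```text
time_s: 17.2
eef_pos: [0.4737, 0.0536, 0.1509]
orientation: [0.0, 0.571, 0.821, -0.0]
contact_force: [2.3, -0.8, 0.4]
grip_width: 0.728
grasp_force: 4.0
26 top 163.0 cols 195.44039956158036 308.91000615738227 centre rel pinch [ 0.2 -0.4 29.1]
time_s: 17.65
eef_pos: [0.4735, 0.0542, 0.1511]
orientation: [-0.0, 0.57, 0.821, -0.0]
contact_force: [2.4, -0.2, 0.2]
grip_width: 0.729
grasp_force: 4.0
26 top 164.28920294502734 cols 195.44039956158036 308.91000615738227 centre rel pinch [-0.1 -0.5 28.3]
..................#####.........
..................######........
..................######........
..#..............#########......
................##########......
..............##########.#......
..........##############...#####
##........################...###
#.........######################
#.........##############.#######
.#........##############..######
.......################..#######
........###############.########
#.........############..########
###.........#####.####..#####...
#####..........######..###......
#######........#.########.....#.
#########..##....####...##....#.
###########........##.....###...
#############....###............
```

```bash
python3 -m pendant '0 0 0 0;0 0 0 0;0 0 0 0;0 0 0 0;0 0 0 0' -0.8 4; python3 st.py
python3 - <<'E'
from h import *
im=robot.get_image("wrist");h=cv2.cvtColor(im,cv2.COLOR_BGR2HSV)
for r in (160,180,200,220,240,260): print(r,h[r,150:350:8,1].tolist())
print(h[150:270:4,250,1].tolist(),h[150:270:4,250,2].tolist())
E
```

```text
time_s: 18.25
eef_pos: [0.4733, 0.0541, 0.1511]
orientation: [-0.0, 0.57, 0.821, -0.0]
contact_force: [0.3, 0.9, 0.3]
grip_width: 0.901
grasp_force: 0.0
.............##...########......
.................##########.....
.................##########.....
..#..............##########.....
...............############.....
..............#############.....
.............#############.#####
..........################...###
.........################.######
.........################.######
........################..####.#
........###############..#######
........###############..#######
#....#...#######.####...########
###.....#.##..#...#.#..######...
#####..................###......
#######...........#.#####.....#.
########..........###...##....#.
###########.....##.##.....###...
#############....###............
160 [56, 57, 68, 65, 63, 65, 61, 61, 59, 62, 68, 59, 50, 51, 60, 52, 51, 57, 63, 61, 60, 54, 56, 54, 57]
180 [59, 61, 58, 64, 61, 59, 64, 60, 61, 4, 29, 37, 37, 31, 34, 35, 32, 33, 61, 66, 54, 51, 56, 62, 50]
200 [63, 57, 66, 63, 59, 59, 63, 58, 32, 37, 36, 35, 33, 35, 35, 33, 28, 36, 35, 36, 60, 52, 55, 55, 51]
220 [60, 128, 104, 53, 56, 56, 56, 35, 35, 35, 36, 34, 36, 31, 32, 34, 34, 35, 32, 33, 33, 53, 28, 10, 122]
240 [120, 73, 23, 33, 54, 59, 31, 33, 37, 33, 36, 38, 35, 34, 37, 37, 36, 33, 34, 36, 36, 34, 23, 10, 31]
260 [46, 11, 51, 28, 59, 34, 34, 36, 33, 35, 35, 36, 37, 42, 41, 36, 34, 37, 36, 36, 35, 33, 35, 28, 81]
[44, 42, 48, 45, 33, 36, 31, 34, 32, 34, 36, 36, 33, 36, 35, 32, 35, 36, 31, 36, 36, 36, 37, 35, 36, 36, 36, 39, 38, 36] [99, 104, 111, 107, 77, 86, 90, 89, 87, 90, 91, 93, 93, 106, 109, 112, 118, 119, 123, 128, 157, 161, 159, 161, 169, 171, 172, 165, 167, 176]
```

Released, the stake's edges in the scene now run like the vertical, so it stands. A saturation mask (<46) separates it from the wood; I'll use that for the dome fit.

```bash
cat > d4.py <<'E'
from h import *
s=robot.sense();im=robot.get_image("wrist");c=robot.calibration("wrist");C=(np.array(c["K"]),np.array(c["D"]),np.array(c["tool_from_camera"]))
h=cv2.medianBlur(cv2.cvtColor(im,cv2.COLOR_BGR2HSV),5);m=((h[...,1]<46)&(h[...,1]>22)&(h[...,2]>60)).astype(np.uint8);m=cv2.morphologyEx(m,cv2.MORPH_OPEN,np.ones((9,9)));m[264:]=0
l=cv2.connectedComponents(m)[1];m=(l==l[230,250]).astype(np.uint8)
cs=max(cv2.findContours(m,0,1)[0],key=len).reshape(-1,2);cs=cs[cs[:,1]<258]
for _ in range(6):
    o,d=ray(C,cs);d/=np.linalg.norm(d,axis=1)[:,None];v=np.linalg.lstsq(d,np.ones(len(d)),rcond=None)[0];e=abs(d@v-1);cs=cs[e<=2.5*np.median(e)+5e-4]
ca=1/np.linalg.norm(v);p=o+v*ca*.0335/np.sqrt(1-ca*ca)
print(len(cs),cs.min(0),cs.max(0),"rel pinch mm",((p-[0,0,.0613])*1000).round(1))
# direction-based x,y assuming known height of sphere centre (stake standing on bench, centre z=.1085)
q=s["orientation"];M=R.from_quat([q[1],q[2],q[3],q[0]]).as_matrix()
import sys
zc=float(sys.argv[1]) if len(sys.argv)>1 else .1085
dd=v/np.linalg.norm(v);t=((s["eef_pos"][2]-zc)-o[2])/dd[2];P=o+dd*t;print("known-height xy tool mm",(P*1000).round(1),"world",(np.array(s["eef_pos"])+M@P).round(4))
E
python3 d4.py
```

```text
219 [191 163] [321 244] rel pinch mm [-1.2  1.4 28.8]
known-height xy tool mm [18.   1.  42.7] world [0.468  0.0714 0.1085]
```

Run:
```python
from h import *
C=cam("scene");a=np.linspace(0,2*np.pi,72)
S=robot.get_image("scene");h=cv2.medianBlur(cv2.cvtColor(S,cv2.COLOR_BGR2HSV),3)
m=((h[...,1]<62)&(h[...,2]>95))
for r in range(206,238,3):
    f=np.flatnonzero(m[r,262:300])+262; 
    run=max(np.split(f,np.flatnonzero(np.diff(f)>1)+1),key=len);print(r,run[0],run[-1],h[r,270:300:2,1].tolist())
ring=lambda c,z:proj(C,np.c_[c[0]+.0335*np.cos(a),c[1]+.0335*np.sin(a),a*0+z])
for c in([.4769,.0445],[.4733,.0541]):
    for z in(0,.02,.04,.06):
        u=ring(c,z);print(c,z,"cols",u[:,0].min().round(1),u[:,0].max().round(1),"rows",u[:,1].min().round(1),u[:,1].max().round(1),"mid",proj(C,[[*c,z]]).round(1))
```

```text
206 284 295 [10, 22, 17, 19, 22, 22, 32, 30, 31, 32, 35, 34, 32, 92, 89]
209 283 294 [55, 30, 26, 38, 77, 59, 23, 34, 34, 35, 34, 34, 36, 35, 32]
212 281 299 [121, 118, 79, 134, 105, 30, 35, 34, 34, 34, 35, 34, 42, 50, 52]
215 278 299 [125, 121, 117, 132, 33, 33, 34, 34, 34, 34, 32, 33, 50, 51, 54]
218 276 299 [130, 127, 132, 46, 31, 34, 34, 33, 34, 34, 34, 32, 55, 55, 54]
221 276 299 [75, 125, 134, 34, 33, 33, 33, 34, 35, 34, 33, 32, 59, 57, 56]
224 270 299 [49, 28, 33, 32, 32, 32, 34, 33, 33, 34, 31, 43, 55, 55, 59]
227 274 289 [64, 33, 29, 30, 32, 33, 32, 32, 34, 32, 29, 55, 56, 57, 59]
230 272 294 [63, 59, 34, 33, 32, 32, 33, 33, 33, 32, 50, 54, 39, 49, 126]
233 274 289 [64, 64, 61, 54, 35, 35, 34, 34, 47, 53, 58, 27, 20, 23, 26]
236 281 288 [60, 64, 60, 59, 64, 64, 46, 44, 53, 56, 135, 130, 20, 18, 125]
[0.4769, 0.0445] 0 cols 269.8 291.5 rows 218.4 236.1 mid [[280.7 227.1]]
[0.4769, 0.0445] 0.02 cols 270.1 292.1 rows 214.6 232.3 mid [[281.1 223.3]]
[0.4769, 0.0445] 0.04 cols 270.4 292.6 rows 210.6 228.4 mid [[281.5 219.4]]
[0.4769, 0.0445] 0.06 cols 270.7 293.2 rows 206.5 224.5 mid [[281.9 215.3]]
[0.4733, 0.0541] 0 cols 267.0 288.7 rows 217.0 234.5 mid [[277.9 225.6]]
[0.4733, 0.0541] 0.02 cols 267.3 289.2 rows 213.1 230.8 mid [[278.2 221.8]]
[0.4733, 0.0541] 0.04 cols 267.5 289.7 rows 209.1 226.9 mid [[278.6 217.9]]
[0.4733, 0.0541] 0.06 cols 267.8 290.2 rows 205.1 222.9 mid [[279.  213.8]]
```

Foot ellipse measured at cols 271–291, bottom row about 235.5. That matches an upright stake at (0.477, 0.0445), so I'll centre on it and regrip firmly.

```bash
python3 -m pendant '-0.005 0.0005 0 0;-0.01 0.0005 -0.002 0;-0.01 0.0005 -0.002 0' -0.8 25; python3 -m pendant '0 0 0 0;0 0 0 0;0 0 0 0;0 0 0 0;0 0 0 0' 1 25; python3 -m pendant '0 0 -0.01 0;0 0 -0.02 0;0 0 -0.02 0'; python3 d4.py
python3 - <<'E'
from h import *
S=robot.get_image("scene");h=cv2.medianBlur(cv2.cvtColor(S,cv2.COLOR_BGR2HSV),3)
for r in range(200,236,3): print(r,"".join("#" if v<46 else "." for v in h[r,262:300,1]))
E
```

```text
time_s: 18.75
eef_pos: [0.478, 0.0443, 0.1534]
orientation: [0.0, 0.571, 0.821, 0.0]
contact_force: [0.3, -0.5, -0.4]
grip_width: 0.901
grasp_force: 0.0
time_s: 19.25
eef_pos: [0.4781, 0.045, 0.1534]
orientation: [0.001, 0.57, 0.821, 0.0]
contact_force: [3.0, 0.3, 1.4]
grip_width: 0.728
grasp_force: 25.0
time_s: 19.55
eef_pos: [0.4775, 0.0449, 0.1743]
orientation: [0.0, 0.57, 0.821, 0.0]
contact_force: [0.9, -0.5, -5.7]
grip_width: 0.73
grasp_force: 25.0
227 [181 149] [322 237] rel pinch mm [ 8.6 -0.7 15.3]
known-height xy tool mm [12.7 -0.7 65.8] world [0.4725 0.0566 0.1085]
200 ...##############################.....
203 ........#############....########.....
206 ..............######...###########....
209 ....................#################.
212 .........##.........############......
215 .........###.......#############......
218 ........#######################.......
221 .........######################.......
224 .........#####################........
227 ............################..........
230 ................#######.........###...
233 .............................########.
```

```bash
python3 -m pendant '0 0 -0.03 0;0 0 -0.06 0;0 0 -0.08 0;-0.025 -0.007 -0.08 0.08;-0.05 -0.014 -0.08 0.15;-0.08 -0.022 -0.08 0.22;-0.11 -0.032 -0.08 0.293;-0.1353 -0.0389 -0.08 0.293;-0.1353 -0.0389 -0.08 0.293;-0.1353 -0.0389 -0.08 0.293;-0.1353 -0.0389 -0.08 0.293'
python3 - <<'E'
from h import *
s=robot.sense();q=s["orientation"];M=R.from_quat([q[1],q[2],q[3],q[0]]).as_matrix();print(np.arctan2(M[1,0],M[0,0]))
S=robot.get_image("top");cv2.imwrite("pics/T8.png",S);W=robot.get_image("scene");cv2.imwrite("pics/S8.png",W);cv2.imwrite("pics/W8.png",robot.get_image("wrist"))
h=cv2.medianBlur(cv2.cvtColor(W,cv2.COLOR_BGR2HSV),3)
for r in range(205,275,3): print(r,"".join("#" if v[1]<46 and v[2]>95 else "g" if 45<v[0]<95 and v[1]>90 else "." for v in h[r,280:360]))
E
```

```text
time_s: 20.75
eef_pos: [0.4878, -0.0948, 0.2528]
orientation: [-0.001, 0.684, 0.729, -0.0]
contact_force: [0.8, 0.2, -5.3]
grip_width: 0.728
grasp_force: 25.0
1.635110222550823
205 ..............................................########..........................
208 .............................................###..#####....####.................
211 ................................................#######.........................
214 ...............................................########.........................
217 .............................................##########............######...####
220 .........................................#############.................#########
223 ......................................################................######....
226 ......................#..............################................#########..
229 ..................gggggg##..........################.................###########
232 ............##.....ggggggg....#####################...................##########
235 ..........gg.######ggggggg....#####################..................
[... 416 characters left out ...]
....................
253 ...gg##......g....###############ggg..#################.........................
256 .......####gggg.....################.gg...####################..................
259 ........ggg............################.ggg..#############.gggggggg.............
262 ..........................#################ggg..######.gggggggggggggg...........
265 .............................#################gg###.gggggggggggggggggggg........
268 .............................gg.###############.ggggggggggggggggggggg...........
271 .....................########......###########.gggggggggggggggggggggg...........
274 ..................#############.......#######.gggggggggggggggggggggggggg........
```

```bash
python3 -m pendant '0 0 0.02 0;0 0 0.04 0;0 0 0.058 0;0 0 0.07 0;0 0 0.075 0;0 0 0.075 0'; python3 -m pendant '0 0 0.002 0;0 0 0.004 0;0 0 0.004 0;0 0 0.004 0'
python3 - <<'E'
from h import *
C=cam("scene");a=np.linspace(0,2*np.pi,72)
W=robot.get_image("scene");cv2.imwrite("pics/S9.png",W);h=cv2.medianBlur(cv2.cvtColor(W,cv2.COLOR_BGR2HSV),3)
for r in range(216,275,3): print(r,"".join("#" if v[1]<46 and v[2]>95 else "g" if 45<v[0]<95 and v[1]>90 else "." for v in h[r,280:360]))
p=robot.sense()["eef_pos"]
for z in(.02,.06):
    u=proj(C,np.c_[p[0]+.0335*np.cos(a),p[1]+.0335*np.sin(a),a*0+z]);print(z,u.min(0),u.max(0))
E
```

```text
time_s: 21.5
eef_pos: [0.4882, -0.0952, 0.1778]
orientation: [-0.0, 0.684, 0.73, -0.0]
contact_force: [0.1, -0.2, -4.9]
grip_width: 0.727
grasp_force: 25.0
time_s: 21.9
eef_pos: [0.4885, -0.0955, 0.1745]
orientation: [0.0, 0.684, 0.729, 0.0]
contact_force: [-0.0, -1.1, -5.5]
grip_width: 0.729
grasp_force: 25.0
216 ....................................................................####........
219 .......................................................###..........############
222 .............................................##...###.................#######...
225 .........................................######.#.....................#######...
228 .........................................##.#######..................###########
231 ............#..............................########..................###########
234 ..........gg##............................#########.....................########
237 ..........gggggggggg...................###########..............................
240 ..........ggggggggggg..............###############..............................
243 ......####.gggggggg
[... 333 characters left out ...]
gggg...#######..#############################...##..................
258 .......gggggg.........#####################################.gggggg..............
261 .........................################.ggg..#########.ggggggggggg.#..........
264 ............................#################ggg.###.ggggggggggggggggggg........
267 ...............................#################.ggggggggggggggggggggg.....g....
270 ......................######......############.ggggggggggggggggggggg............
273 ...................############......########..gggggggggggggggggggggg...........
0.02 [302.58194314 243.37974378] [325.55954938 262.96644979]
0.06 [304.021119   235.68180564] [327.58710803 255.53168375]
```

```bash
python3 -m pendant '0 0 0.001 0;0 0 0.0015 0;0 0 0.0015 0'|grep -E "pos|contact"; python3 -m pendant '0 0 0.001 0;0 0 0.0015 0;0 0 0.0015 0'|grep -E "pos|contact"
```

```text
eef_pos: [0.4886, -0.0955, 0.1733]
contact_force: [-2.3, 0.1, 4.6]
eef_pos: [0.4891, -0.0956, 0.173]
contact_force: [-3.2, 1.4, 18.2]
```

```bash
python3 -m pendant '0 0 0 0;0 0 -0.001 0;0 0 -0.001 0;0 0 -0.001 0;0 0 -0.001 0' -1; python3 -m pendant '0 0 -0.02 0;0 0 -0.05 0;0 0 -0.09 0;0 0 -0.1 0;-0.04 0 -0.1 -0.15;-0.08 0 -0.1 -0.3;-0.12 0 -0.1 -0.45;-0.1467 0 -0.1 -0.618;-0.1467 0 -0.1 -0.618;-0.1467 0 -0.1 -0.618;-0.1467 0 -0.1 -0.618'
python3 - <<'E'
from h import *
C=cam("scene");a=np.linspace(0,2*np.pi,72)
s=robot.sense();im=robot.get_image("wrist");W=robot.get_image("scene");cv2.imwrite("pics/S10.png",W);cv2.imwrite("pics/W10.png",im);cv2.imwrite("pics/T10.png",robot.get_image("top"))
Cw=cam("wrist",s);h=cv2.cvtColor(im,cv2.COLOR_BGR2HSV);m=((h[...,2]>60)&(h[...,1]>180)&((h[...,0]<6)|(h[...,0]>174)))
uv=np.argwhere(m)[:,::-1];uv=uv[(uv[:,1]<262)&(uv[:,1]>90)];P=plane(Cw,uv,.118);q=s["orientation"];M=R.from_quat([q[1],q[2],q[3],q[0]]).as_matrix();L=(P-s["eef_pos"])@M*1000
print("bar tool mm",len(uv),uv.min(0),uv.max(0),cv2.minAreaRect(L[:,:2].astype(np.float32)))
h=cv2.medianBlur(cv2.cvtColor(W,cv2.COLOR_BGR2HSV),3)
for r in range(200,275,3): print(r,"".join("#" if v[1]<46 and v[2]>95 else "g" if 45<v[0]<95 and v[1]>90 else "r" if v[1]>180 and (v[0]<6 or v[0]>174) else "." for v in h[r,280:360]))
E
```

```text
time_s: 23.05
eef_pos: [0.4883, -0.0955, 0.172]
orientation: [-0.0, 0.684, 0.729, -0.0]
contact_force: [-0.7, -0.8, 0.1]
grip_width: 1.002
grasp_force: 0.0
time_s: 24.15
eef_pos: [0.4973, -0.2409, 0.2716]
orientation: [-0.001, 0.431, 0.903, 0.0]
contact_force: [0.3, -0.1, -0.5]
grip_width: 1.0
grasp_force: 0.0
bar tool mm 874 [240 156] [265 225] ((1.222208023071289, 0.0663156509399414), (19.252105712890625, 55.04983139038086), 89.9913101196289)
200 ....................................#..######...................................
203 .......................................#########................................
206 ...........................................#######..............................
209 ................................................#####....#####..................
212 ................................................................................
215 .....................................................................##.........
218 ........................................#..........................#############
221 ..................................############......
[... 773 characters left out ...]
....................
251 ...........gggggggg..###....#########################...........................
254 ...gg###..#..ggg..######.....###########################........................
257 .......ggggggg.......#######################################.gggg...............
260 ........................#################..g..###########.ggggggggg.............
263 ...........................#################ggg.#####.ggggggggggggggggg.........
266 ..............................###################.gggggggggggggggggggg..gg......
269 ........................##.......#############.ggggggggggggggggggggggrrrrrrrr...
272 ....................##########......#########..ggggggggggggggggggggg.rrrrrrrrrrr
```

The stake stands on the bed (scene cols 307–330, sides parallel), and the bar lies centred under the tool (wrist cols 240–265). I'll regrip the knob.

```bash
python3 -m pendant '0.0012 0 0.04 0;0.0012 0 0.08 0;0.0012 0 0.1025 0;0.0012 0 0.1025 0' -1 45; python3 -m pendant '0 0 0 0;0 0 0 0;0 0 0 0;0 0 0 0;0 0 0 0;0 0 0 0;0 0 0 0;0 0 0 0;0 0 0 0;0 0 0 0;0 0 0 0' 1 45
```

```text
time_s: 24.7
eef_pos: [0.4953, -0.2393, 0.1669]
orientation: [-0.003, 0.43, 0.903, 0.0]
contact_force: [-1.2, 0.7, 0.4]
grip_width: 1.0
grasp_force: 0.0
time_s: 25.8
eef_pos: [0.497, -0.2409, 0.1697]
orientation: [0.0, 0.43, 0.903, 0.0]
contact_force: [0.9, 0.9, 0.9]
grip_width: 0.282
grasp_force: 45.0
```

```bash
python3 -m pendant '0.0081 0.0058 0 0;0.0163 0.0116 0 0;0.0228 0.0163 0 0;0.0228 0.0163 0 0;0.0228 0.0163 0 0'
```

```text
time_s: 26.3
eef_pos: [0.4952, -0.212, 0.1697]
orientation: [-0.0, 0.43, 0.903, 0.0]
contact_force: [0.2, 2.9, 0.0]
grip_width: 0.277
grasp_force: 45.0
```

```bash
python3 -m pendant '0.0024 0.0017 0 0;0.0049 0.0035 0 0;0.0073 0.0052 0 0;0.0098 0.007 0 0;0.0098 0.007 0 0'; python3 -m pendant '0.0008 0.0006 0 0;0.0016 0.0012 0 0;0.0016 0.0012 0 0'
```

```text
time_s: 26.8
eef_pos: [0.4945, -0.2012, 0.1697]
orientation: [0.0, 0.43, 0.903, -0.0]
contact_force: [-0.0, -4.6, -2.1]
grip_width: 0.28
grasp_force: 45.0
time_s: 27.1
eef_pos: [0.4944, -0.1995, 0.1697]
orientation: [0.0, 0.43, 0.903, -0.0]
contact_force: [-0.8, -5.7, -1.1]
grip_width: 0.278
grasp_force: 45.0
```

```bash
python3 -m pendant '0.0008 0.0006 0 0;0.0016 0.0012 0 0;0.0024 0.0017 0 0;0.0024 0.0017 0 0'|grep -E "pos|contact"; python3 -m pendant '0.0008 0.0006 0 0;0.0016 0.0012 0 0;0.0016 0.0012 0 0'|grep -E "pos|contact"; python3 -m pendant '0.0008 0.0006 0 0;0.0016 0.0012 0 0;0.0016 0.0012 0 0'|grep -E "pos|contact"
```

```text
eef_pos: [0.4942, -0.1966, 0.1697]
contact_force: [-0.9, -6.4, -1.4]
eef_pos: [0.4941, -0.1946, 0.1697]
contact_force: [-1.5, -7.0, -1.1]
eef_pos: [0.4941, -0.1941, 0.1697]
contact_force: [-2.6, -16.4, -3.9]
```

```bash
python3 -m pendant '0.0003 0.0002 0 0.1;0.0003 0.0002 0 0.2;0.0003 0.0002 0 0.3;0.0003 0.0002 0 0.4;0.0003 0.0002 0 0.5;0.0003 0.0002 0 0.6;0.0003 0.0002 0 0.7;0.0003 0.0002 0 0.8;0.0003 0.0002 0 0.9;0.0003 0.0002 0 1;0.0003 0.0002 0 1.1;0.0003 0.0002 0 1.18;0.0003 0.0002 0 1.24;0.0003 0.0002 0 1.28;0.0003 0.0002 0 1.31;0.0003 0.0002 0 1.31'
python3 - <<'E'
from h import *
s=robot.sense();print(s["ft_torque"],s["joint_pos"][5]);q=s["orientation"];M=R.from_quat([q[1],q[2],q[3],q[0]]).as_matrix();print("yaw",np.arctan2(M[1,0],M[0,0]))
E
```

```text
time_s: 29.7
eef_pos: [0.4964, -0.194, 0.1699]
orientation: [0.004, 0.891, 0.455, 0.001]
contact_force: [6.4, -14.6, -11.3]
grip_width: 0.283
grasp_force: 45.0
[-2.52313657 -1.03307978  0.43568385] 0.23580281589413457
yaw 0.9436729173280285
```

```bash
python3 -m pendant '0 0 0 0;0 0 0 0;0 0 0 0;0 0 0 0;0 0 0 0;0 0 0 0' -1; python3 -m pendant '0 0 -0.03 0;0 0 -0.07 0;0 0 -0.1 0;0 0 -0.1 0;0 0 -0.1 0'
python3 - <<'E'
from h import *
s=robot.sense();im=robot.get_image("wrist");W=robot.get_image("scene");cv2.imwrite("pics/S11.png",W);cv2.imwrite("pics/W11.png",im)
q=s["orientation"];M=R.from_quat([q[1],q[2],q[3],q[0]]).as_matrix();print("yaw",np.arctan2(M[1,0],M[0,0]))
Cw=cam("wrist",s);h=cv2.cvtColor(im,cv2.COLOR_BGR2HSV);m=((h[...,2]>60)&(h[...,1]>180)&((h[...,0]<6)|(h[...,0]>174)))
uv=np.argwhere(m)[:,::-1];uv=uv[(uv[:,1]<262)&(uv[:,1]>90)];P=plane(Cw,uv,.118);L=(P-s["eef_pos"])@M*1000
print("bar tool mm",uv.min(0),uv.max(0),cv2.minAreaRect(L[:,:2].astype(np.float32)))
h=cv2.medianBlur(cv2.cvtColor(W,cv2.COLOR_BGR2HSV),3)
for r in range(206,275,3): print(r,"".join("#" if v[1]<46 and v[2]>95 else "g" if 45<v[0]<95 and v[1]>90 else "r" if v[1]>180 and (v[0]<6 or v[0]>174) else "." for v in h[r,280:360]))
C=cam("scene");a=np.linspace(0,2*np.pi,72)
for z in(.02,.06,.1,.129):
    u=proj(C,np.c_[.4875+.0335*np.cos(a),-.0835+.0335*np.sin(a),a*0+z]);print(z,u.min(0).round(1),u.max(0).round(1))
E
```

```text
time_s: 30.3
eef_pos: [0.4939, -0.1915, 0.1697]
orientation: [-0.0, 0.891, 0.454, -0.0]
contact_force: [-0.3, -0.1, -0.5]
grip_width: 0.783
grasp_force: 0.0
time_s: 30.8
eef_pos: [0.4941, -0.1916, 0.2701]
orientation: [0.0, 0.891, 0.454, 0.0]
contact_force: [0.0, -0.2, -0.0]
grip_width: 1.0
grasp_force: 0.0
yaw 0.9427827028165264
bar tool mm [245 158] [270 227] ((-0.3044891357421875, 2.5891847610473633), (19.117515563964844, 54.95966720581055), 89.20671844482422)
206 ................................................................................
209 ................................................................................
212 ................................................................................
215 ................................................................................
218 ................................#########.......................................
221 ............................##############......................................
224 .......................#...###############............................######....
227 ....................gg.#.########
[... 754 characters left out ...]
##..#############.gggggggggggggggggggg...rrrrr............
257 .......ggggggg.......##############.gggggggggggggggggggggggggg.rr###............
260 ........................##########.gggggggggggggggggggggggggggrrrrrrr...........
263 ...........................######..ggggggggggggggggggggggggg....rrrrrrg.........
266 ..............................####ggggggggggggggggggggggggg####..rrrrrgggg......
269 ........................##...........ggggggggggggggggggggggggg.#.grrr.ggggggg...
272 ....................##########..........ggggggggggggggggggggggggggggggggggggggg.
0.02 [299.7 240.8] [322.6 260.2]
0.06 [301.  233.1] [324.5 252.7]
0.1 [302.5 224.9] [326.6 244.9]
0.129 [303.5 218.8] [328.1 238.9]
```

```bash
python3 -c "
from workcell import robot
print(robot.close_job())"
```

```text
the job is handed in; nothing more can be done
None
```

I handed the job in at about 31 s of the 64 s limit. The stake stands dome-up in the V, the jaw is snug against it (it stopped at about 16 N), and the knob is back at its tight stop; the bowl and hammer were not touched. The judge's verdict was not shown, and I checked the final state by measurement rather than by viewing another picture.

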